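# Shake out the loose objective

### The job

One of the three sealed lens cases in the steel tray has an objective lying loose in it, which you can only tell by lifting each case clear of the tray and shaking or tipping it lengthwise until the lens slides and knocks. Set the quiet ones back down where they were, lid up, without letting a case fall and without disturbing the other things on the bench. Hold the rattling case out to the person across the bench: wholly past the far side of the tray, straight out from it, level with the lid up and a good hand's breadth (10 to 30 cm) above the bench, and finish while still holding it there.

Things in the scene. Friction and masses are not known exactly. Their poses are not given: they have to be found in the camera images.
- tray: fixed shallow steel tray with a teal liner, 220 mm (its x) by 370 mm (y), floor 3 mm above the bench, rim 12 mm high. Origin: centre of its underside; x points away from the robot, give or take 0.3 rad: far rim at x = +110 mm. The three lens cases lie in a row along y, about 105 mm apart, some 40 mm past its centre, long axis along tray x; small things lie in its near half
- case_yellow: sealed opaque grey plastic lens case, 110 mm long (its x) x 42 wide (y) x 42 high (z), yellow 24 mm dot on the lid, black latch at -x end, hinge at +x end (both stand out 3 mm). Origin: centre of underside. Lies lid up on the tray floor. About 0.3 kg with its content; weights differ by up to 0.08 kg and tell nothing. Any of the three cases may hold the loose lens
- case_green: sealed lens case like case_yellow in all but its round green dot; same origin and axes. In the rattling case a 0.18 kg lens (45 mm long, 27 mm thick cylinder, lying lengthwise) is loose in an inner space of 101 x 33 x 33 mm: it can slide 28 mm either way from the middle along the case's x, 3 mm across, 6 mm up. In the quiet cases the same lens is held fast in foam at the middle
- case_blue: sealed lens case like case_yellow in all but its round blue dot; same origin and axes. A loose lens slides when its case is tipped end-down by more than about 15 degrees or jerked lengthwise, knocks on the end wall, and stays there when the case is level and still; moved from one end to the other it shifts the moment on the gripper by about 0.1 N m
- oil_bottle: bystander: small amber immersion-oil bottle with a black cap, 28 mm across, 58 mm tall, standing in the near left part of the tray. Origin: centre of its underside
- eyepiece: bystander: black microscope eyepiece, 33 mm across, 45 mm tall, standing in the near half of the tray. Origin: centre of its underside
- screwdriver: bystander: small screwdriver with a red handle, 130 mm long, lying in the near right part of the tray. Origin: underside, near its middle
- slide_box: bystander: blue slide box, 160 x 100 x 34 mm, on the bench at the left. Origin: centre of its underside
- mouse: bystander: black computer mouse, 105 x 60 x 32 mm, on the bench at the right. Origin: centre of its underside
- reagent_bottle: bystander: white reagent jar with a red cap, 66 mm across, 120 mm tall, on the far side of the bench at the left. Origin: centre of its underside
- stain_bottle: bystander: amber bottle with a blue cap, 48 mm across, 100 mm tall, on the far side of the bench at the right. Origin: centre of its underside

How it is judged:
By the outcome, as a careful person would: the job done as asked, in the order asked, and still so for the second after the job is handed in, while the arm keeps its last pose, push and grip.
It also fails if it takes over 67 s, if anything falls off the work surface, if the arm or the gripper's body presses on something with over 40 N, if the wrist force passes 120 N, or if a joint passes its speed limit or range.

### The arm

A 6-joint arm with a two-finger parallel gripper is mounted at the origin on the work surface. World frame = base frame: x ahead of the robot, y to its left, z up, the work surface at z = 0. Lengths are in mm, angles in rad, forces in N, time in s.
With the tool pointing down it reaches from about 275 to 1000 mm from the base axis. Payload 8.4 kg.
Tool frame: the origin (TCP) lies midway between the tips of the shut fingers; the grasp point (between the pads) lies 19 mm behind it (r.grip_point_offset is the distance from the TCP to the grasp point, in mm); z points along the fingers, y is the line along which they close (so a half turn about z gives the same grasp; the last joint's range is limited). The gripper opens to 85 mm and grips with 20 to 120 N. Pads are 22 mm wide; open, the fingers measure 114 mm over their backs; the gripper's body (76 mm by 85 mm) begins 54 mm behind the grasp point. The pads swing forward as they close: fully open they stand 13 mm farther back than shut.
Start: joints at [1.242, 0.353, 1.633, -0, 1.155, -0.002], TCP at [200.632, 591.924, 231.281] pointing down, gripper open.
Joint ranges: [-2.63, 2.63], [-0.92, 2.1], [0.06, 2.66], [-1.3, 4.44], [0, 2.69], [-3.02, 3.02]. Speed limits (rad/s): [2.22, 2.22, 2.79, 3.14, 3.14, 3.14].

### API

Orientations are given as [roll, pitch, yaw] about the fixed x, y, z axes, in that order (R = Rz(yaw) Ry(pitch) Rx(roll)).
In Python, from rig import r gives the robot as it stands. The module is installed in compiled form; this text tells all that it offers.
- The arm moves only by the shell command python3 -m creep 'ROWS' [FORCE]. ROWS is text: rows parted by semicolons, each of 7 numbers parted by spaces: the turn, a rotation vector about the tool's x, y, z in degrees, then the shift along the tool's x, y, z in m, then the closure in counts, from 0 (fully open) to 255 (shut). A call has 1 to 8 rows; each row is the pose to reach, as a shift and turn from the pose commanded when the call began, along the tool's axes at that moment; what a row does not reach only later rows make up. A row lasts 1/8 s, in which the tool goes at most 62.5 mm and 10.7 degrees, less where a joint would pass 70% of its speed; a pose out of reach is approached as far as the arm can. A call with a gripper value outside its range is refused whole. The fingers move at their own pace and stop on an object; FORCE is the grip in N (left out, the last holds). Time passes only in rows, so rows that repeat a pose let the fingers close. It gives the time, the measured TCP pose, the force, the opening and the grip force at its end, in the units of the state.
- r.sense(): the state, without advancing time (a new reading comes with each control period).
- r.grab_frame(name): name is "scene" or "top" or "wrist"; returns a dict with "img" (384x512x3 uint8, red, green, blue), "range_z" (384x512 float32, mm along the optical axis (not along the pixel's ray), 0 where there is no reading), "K" (3x3 intrinsics, pixels), "world_from_camera" (4x4, takes a point from camera to world coordinates). Camera axes: x right, y up, looking along -z (the intrinsics and any distortion apply to the point x, -y, -z); pixel columns grow to the right and rows downward; lengths in mm; the calibration is good to about 2 mm. The wrist camera is an equidistant fisheye: a pixel r from the principal point sees the ray r / f radians off the axis. A picture is of the moment at which its call begins.
- r.sign_off(): hands the job in; it is judged then, once.
The state is a dict: "clock": time; "qpos": joint angles; "qvel": joint speeds; "joint_efforts": joint torques, N m; "eef_pos": TCP position; "tcp_rot": TCP orientation; "contact_force": force on the tool from outside, world axes, zero at the start; "wrist_torque": the same for the moment, N m; "opening": opening from 0.0 (shut) to 1.0 (fully open); "grasp_force": force on a finger pad.
Only numpy, scipy, OpenCV 4.12 (cv2) and the standard library are available. Lean on these libraries where they do the work, as an engineer would, in place of code of your own. Each camera call takes 0.05 s, during which the arm holds its last target. There are 200 camera calls.

## Working session

There is one attempt and no reset: what is moved stays moved. The work goes in short steps, Python scripts to look and compute and a shell command to move; the robot and the scene stay as the last step left them, time stands still between calls to the robot, and variables do not carry over. Pictures are saved under pics/ and viewed, at most 10 in all, crops included, and the job is handed in when it is done.

```bash
mkdir -p pics; cat > h.py <<'E'
import numpy as np, cv2
from rig import r
def points(f):
    K,T=f["K"],f["world_from_camera"]; z=f["range_z"].astype(float)
    v,u=np.mgrid[:z.shape[0],:z.shape[1]]
    P=np.stack([(u-K[0,2])/K[0,0]*z,-(v-K[1,2])/K[1,1]*z,-z,np.ones_like(z)],-1)
    return (P@T.T)[...,:3]
def save(f,n): cv2.imwrite("pics/"+n,f["img"][...,::-1])
E
python3 - <<'E'
from h import *
s=r.sense(); print(s)
for n in("top","scene"):
    f=r.grab_frame(n); save(f,n+"1.png"); np.savez(n+"1.npz",**f); print(n,f["K"].round(1).tolist(),f["world_from_camera"].round(3).tolist())
E
```

```text
{'clock': 0.0, 'qpos': array([ 1.24159513e+00,  3.53624610e-01,  1.63415188e+00, -3.04031557e-05,
        1.15521178e+00, -2.37077317e-03]), 'qvel': array([-0.00084059,  0.00012916, -0.0034711 , -0.00088921,  0.00177864,
       -0.00032132]), 'joint_efforts': array([-2.07309895e-03, -6.05248618e+01, -3.42054141e+01, -1.86331836e-04,
        9.48088156e-03,  3.31952833e-05]), 'eef_pos': array([200.48531093, 591.45515998, 230.56879691]), 'tcp_rot': array([-3.14019697e+00,  2.44893283e-05,  2.81477454e+00]), 'contact_force': array([ 0.36944804, -0.53514255,  0.62272466]), 'wrist_torque': array([-0.05607132, -0.00366076, -0.02663155]), 'grasp_force': 0.0, 'opening': 1.0031364719297295}
top [[442.3, 0.0, 252.2], [0.0, 442.3, 195.0], [0.0, 0.0, 1.0]] [[-0.005, 0.996, -0.084, 446.57], [-1.0, -0.005, -0.007, -1.427], [-0.008, 0.084, 0.996, 1408.192], [0.0, 0.0, 0.0, 1.0]]
scene [[449.9, 0.0, 247.8], [0.0, 449.9, 192.6], [0.0, 0.0, 1.0]] [[-0.235, -0.828, 0.509, 1166.179], [0.972, -0.194, 0.133, 180.344], [-0.011, 0.526, 0.851, 1103.408], [0.0, 0.0, 0.0, 1.0]]
```

View pics/top1.png

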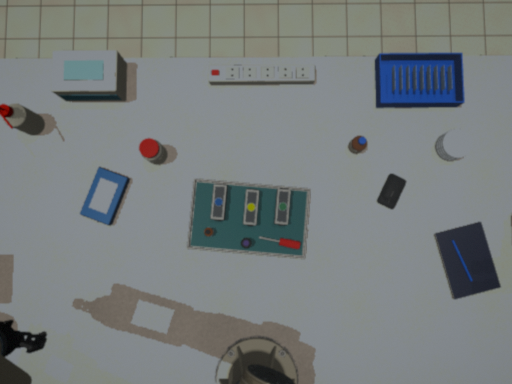

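View pics/scene1.png

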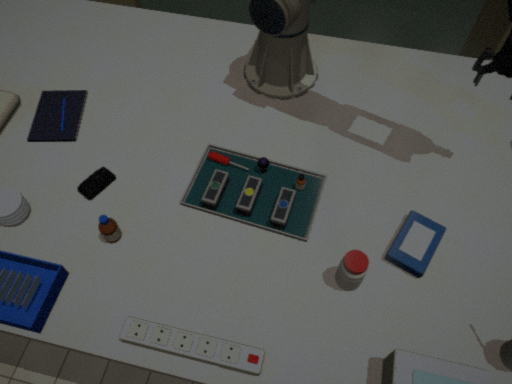

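The top view shows the tray at px (190–310, 180–257). In it are the blue case (219,202), yellow (251,207), green (283,206), the oil bottle (210,231), eyepiece (246,243) and screwdriver (280,242). The jar (152,150) and the stain bottle (359,145) stand beyond the tray. The scene view agrees.

```bash
python3 - <<'E'
from h import *
f=dict(np.load("top1.npz")); P=points(f); hsv=cv2.cvtColor(f["img"],cv2.COLOR_RGB2HSV)
# whole-tray outline by teal liner
m=cv2.inRange(hsv,(80,80,20),(98,255,255)); m[:170]=0;m[265:]=0;m[:,:180]=0;m[:,320:]=0
q=P[m>0]; q=q[q[:,2]<25]; rc=cv2.minAreaRect(q[:,:2].astype(np.float32)); print("liner",rc,np.median(q[:,2]))
Z=P[...,2]
box=np.zeros_like(m); box[178:228,200:300]=1
mm=((Z>30)&(Z<70)&(box>0)).astype(np.uint8)
n,l,st,c=cv2.connectedComponentsWithStats(mm)
for i in range(1,n):
    if st[i,4]>100:
        p=P[l==i]; top=p[p[:,2]>np.median(p[:,2])-6]
        print("case",c[i].round(1),st[i,4],"z",np.median(p[:,2]).round(1),cv2.minAreaRect(top[:,:2].astype(np.float32)), top.mean(0).round(1))
for n,(u,v) in dict(oil=(210,231),eye=(246,243),sdh=(290,244),jar=(150,148),stain=(361,142)).items(): print(n,P[v,u].round(1))
E
```

```text
liner ((491.24627685546875, 21.126052856445312), (349.4378356933594, 198.431396484375), 84.757568359375) 3.849337382734575
case [218.7 202.1] 498 z 45.5 ((539.427978515625, 112.7487564086914), (41.838111877441406, 111.54802703857422), 85.07371520996094) [539.2 112.5  45.8]
case [251.1 207.3] 485 z 45.9 ((523.0850830078125, 12.438859939575195), (41.893096923828125, 109.57030487060547), 84.71299743652344) [523.   12.4  46.1]
case [282.5 206.8] 495 z 45.9 ((524.24365234375, -84.98594665527344), (41.704952239990234, 109.49211883544922), 84.77120208740234) [524.1 -84.8  46.1]
oil [450.5 137.7  57.2]
eye [ 4.4660e+02 -1.4000e+00  1.4082e+03]
sdh [ 409.3 -107.9   26. ]
jar [694.9 308.6 123.6]
stain [ 713.6 -317.8  100.9]
```

```bash
cat > d.py <<'E'
import sys
from h import *
from scipy.spatial.transform import Rotation as R
x,y,z,yaw=map(float,sys.argv[1:5]); s=r.sense()
A=R.from_euler("xyz",s["tcp_rot"]); B=R.from_euler("xyz",[np.pi,0,np.radians(yaw)])
print("turn deg",(A.inv()*B).as_rotvec(degrees=True).round(2),"shift m",(A.inv().apply(np.array([x,y,z])-s["eef_pos"])/1000).round(4),"t",s["clock"],"q",s["qpos"].round(2))
E
python3 d.py 539 112.5 120 174.9
```

```text
turn deg [-7.000e-02 -1.000e-02 -1.363e+01] shift m [-0.4744 -0.3448  0.1111] t 0.1 q [ 1.24  0.35  1.63  0.    1.16 -0.  ]
```

```bash
python3 -m creep '0 0 -13.6 -0.4744 -0.3448 0.04 0;0 0 -13.6 -0.4744 -0.3448 0.04 0;0 0 -13.6 -0.4744 -0.3448 0.04 0;0 0 -13.6 -0.4744 -0.3448 0.04 0;0 0 -13.6 -0.4744 -0.3448 0.04 0;0 0 -13.6 -0.4744 -0.3448 0.04 0;0 0 -13.6 -0.4744 -0.3448 0.04 0;0 0 -13.6 -0.4744 -0.3448 0.04 0'; python3 d.py 539 112.5 120 174.9
```

```text
clock: 1.1
eef_pos: [489.5, 182.8, 197.1]
tcp_rot: [3.142, 0.0, 3.052]
contact_force: [0.5, 0.3, -1.0]
opening: 0.999
grasp_force: 0.0
turn deg [ 0.    0.   -0.02] shift m [-0.0556 -0.0656  0.0771] t 1.1 q [ 0.35  0.23  1.89  0.    1.02 -1.13]
```

```bash
python3 -m creep '0 0 0 -0.055 -0.065 0.05 0;0 0 0 -0.055 -0.065 0.077 0;0 0 0 -0.055 -0.065 0.077 0;0 0 0 -0.055 -0.065 0.077 0;0 0 0 -0.055 -0.065 0.077 0'; python3 d.py 539 112.5 6 174.9; python3 - <<'E'
from h import *
f=r.grab_frame("wrist"); save(f,"wrist1.png")
E
```

```text
clock: 1.72
eef_pos: [538.0, 116.0, 121.6]
tcp_rot: [3.141, 0.002, 3.053]
contact_force: [-0.3, 0.9, -0.4]
opening: 0.998
grasp_force: 0.0
turn deg [0.04 0.11 0.04] shift m [-0.0011 -0.0035  0.1156] t 1.725 q [ 0.21  0.37  1.89  0.    0.88 -1.27]
```

View pics/wrist1.png

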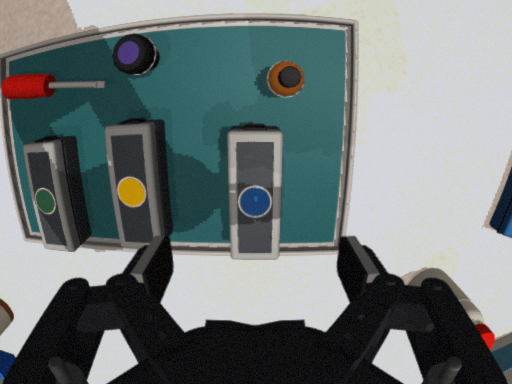

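The wrist view shows the blue case (255,195) centred between the fingers (155 and 355) and square to them. I'll descend and grip.

```bash
python3 -m creep '0 0 0 -0.001 -0.003 0.04 0;0 0 0 -0.001 -0.0035 0.08 0;0 0 0 -0.001 -0.0035 0.1 0;0 0 0 -0.001 -0.0035 0.115 0;0 0 0 -0.001 -0.0035 0.115 0;0 0 0 -0.001 -0.0035 0.115 0' 60; python3 d.py 539 112.5 6 174.9
```

```text
clock: 2.52
eef_pos: [539.0, 111.7, 6.2]
tcp_rot: [3.141, 0.001, 3.052]
contact_force: [-1.1, -0.3, 0.5]
opening: 1.0
grasp_force: 0.0
turn deg [ 0.02  0.08 -0.01] shift m [0.0001 0.0007 0.0002] t 2.525 q [ 0.2   0.55  1.94 -0.    0.65 -1.28]
```

```bash
python3 -m creep '0 0 0 0 0 0 120;0 0 0 0 0 0 160;0 0 0 0 0 0 255;0 0 0 0 0 0 255;0 0 0 0 0 0 255;0 0 0 0 0 0 255' 60; python3 d.py 539 112.5 6 174.9
```

```text
clock: 3.28
eef_pos: [539.1, 111.9, 6.1]
tcp_rot: [3.141, 0.002, 3.052]
contact_force: [-0.6, 3.2, 7.6]
opening: 0.485
grasp_force: 61.4
turn deg [ 0.05  0.09 -0.04] shift m [0.0002 0.0006 0.0001] t 3.275 q [ 0.2   0.55  1.94  0.    0.65 -1.28]
```

```bash
cat > t.py <<'E'
from h import *
s=r.sense(); print("TORQUE",s["wrist_torque"].round(3),"F",s["contact_force"].round(1),"grip",s["grasp_force"].round(1),s["opening"].round(3),s["eef_pos"].round(1))
E
python3 -m creep '0 0 0 0 0 -0.01 255;0 0 0 0 0 -0.04 255;0 0 0 0 0 -0.08 255;0 0 0 0 0 -0.12 255;0 0 0 0 0 -0.14 255;0 0 0 0 0 -0.14 255;0 0 0 0 0 -0.14 255;0 0 0 0 0 -0.14 255'; python3 t.py
python3 -m creep '0 9 0 0 0 0 255;0 18 0 0 0 0 255;0 27 0 0 0 0 255;0 27 0 0 0 0 255;0 27 0 0 0 0 255;0 27 0 0 0 0 255;0 18 0 0 0 0 255;0 9 0 0 0 0 255'
python3 -m creep '0 -9 0 0 0 0 255;0 -9 0 0 0 0 255;0 -9 0 0 0 0 255;0 -9 0 0 0 0 255;0 -9 0 0 0 0 255'; python3 t.py
```

```text
clock: 4.28
eef_pos: [537.4, 111.2, 143.9]
tcp_rot: [-3.141, -0.002, 3.052]
contact_force: [0.1, 0.2, -2.8]
opening: 0.483
grasp_force: 61.7
clock: 5.28
eef_pos: [538.5, 111.6, 146.1]
tcp_rot: [3.141, -0.15, 3.052]
contact_force: [0.5, 0.9, -3.5]
opening: 0.488
grasp_force: 63.0
clock: 5.9
eef_pos: [538.9, 111.3, 144.9]
tcp_rot: [-3.141, -0.001, 3.052]
contact_force: [0.5, -0.4, -3.9]
opening: 0.489
grasp_force: 63.0Traceback (most recent call last):
  File "t.py", line 2, in <module>
    s=r.sense(); print("TORQUE",s["wrist_torque"].round(3),"F",s["contact_force"].round(1),"grip",s["grasp_force"].round(1),s["opening"].round(3),s["eef_pos"].round(1))
                                                                                                  ^^^^^^^^^^^^^^^^^^^^^^
AttributeError: 'float' object has no attribute 'round'
Traceback (most recent call last):
  File "t.py", line 2, in <module>
    s=r.sense(); print("TORQUE",s["wrist_torque"].round(3),"F",s["contact_force"].round(1),"grip",s["grasp_force"].round(1),s["opening"].round(3),s["eef_pos"].round(1))
                                                                                                  ^^^^^^^^^^^^^^^^^^^^^^
AttributeError: 'float' object has no attribute 'round'
```

```bash

python3 -m creep '0 -9 0 0 0 0 255;0 -18 0 0 0 0 255;0 -27 0 0 0 0 255;0 -27 0 0 0 0 255;0 -27 0 0 0 0 255;0 -27 0 0 0 0 255;0 -18 0 0 0 0 255;0 -9 0 0 0 0 255'
python3 -m creep '0 9 0 0 0 0 255;0 9 0 0 0 0 255;0 9 0 0 0 0 255;0 9 0 0 0 0 255;0 9 0 0 0 0 255'; python3 t.py;  python3 d.py 539 112.5 6 174.9
```

```text
clock: 6.9
eef_pos: [537.5, 112.4, 145.5]
tcp_rot: [3.139, 0.152, 3.054]
contact_force: [0.8, -1.6, -4.7]
opening: 0.486
grasp_force: 63.0
clock: 7.52
eef_pos: [537.5, 111.6, 145.3]
tcp_rot: [-3.141, 0.003, 3.053]
contact_force: [0.9, -0.1, -2.4]
opening: 0.486
grasp_force: 63.1
turn deg [-0.01  0.15  0.01] shift m [-0.001   0.0011  0.1393] t 7.525 q [ 0.2   0.34  1.88 -0.    0.93 -1.28]Traceback (most recent call last):
  File "t.py", line 2, in <module>
    s=r.sense(); print("TORQUE",s["wrist_torque"].round(3),"F",s["contact_force"].round(1),"grip",s["grasp_force"].round(1),s["opening"].round(3),s["eef_pos"].round(1))
                                                                                                  ^^^^^^^^^^^^^^^^^^^^^^
AttributeError: 'float' object has no attribute 'round'
```

```bash
cat > t.py <<'E'
from h import *
a=[]
for i in range(5):
    a.append(np.r_[r.sense()["wrist_torque"],r.sense()["contact_force"]]); r.grab_frame("top")
print("TORQUE",np.mean(a,0).round(3),"sd",np.std(a,0).round(3))
E
python3 t.py
python3 -m creep '0 9 0 0 0 0 255;0 18 0 0 0 0 255;0 27 0 0 0 0 255;0 27 0 0 0 0 255;0 27 0 0 0 0 255;0 27 0 0 0 0 255;0 18 0 0 0 0 255;0 9 0 0 0 0 255' >/dev/null
python3 -m creep '0 -9 0 0 0 0 255;0 -9 0 0 0 0 255;0 -9 0 0 0 0 255;0 -9 0 0 0 0 255;0 -9 0 0 0 0 255'; python3 t.py;  python3 d.py 539 112.5 6 174.9
```

```text
TORQUE [ 0.012  0.008  0.029  0.134 -0.075 -2.903] sd [0.017 0.05  0.02  0.753 0.482 0.779]
clock: 9.4
eef_pos: [539.0, 111.3, 144.9]
tcp_rot: [-3.141, 0.001, 3.052]
contact_force: [0.2, -0.5, -4.1]
opening: 0.486
grasp_force: 63.4
TORQUE [-1.400e-02  3.000e-03  2.100e-02 -8.600e-02 -5.600e-02 -3.697e+00] sd [0.027 0.056 0.02  0.289 0.295 0.315]
turn deg [-0.01  0.08 -0.04] shift m [-0.0003  0.0013  0.139 ] t 9.65 q [ 0.2   0.34  1.87 -0.    0.93 -1.28]
```

Blue's moment stays the same after tipping each way (0.005 ± 0.035 N m), so it is quiet. I'll put it back.

```bash
python3 -m creep '0 0 0 0 0 0.04 255;0 0 0 0 0 0.08 255;0 0 0 0 0 0.11 255;0 0 0 0 0.0005 0.125 255;0 0 0 0 0.0005 0.132 255;0 0 0 0 0.0005 0.136 255;0 0 0 0 0.0005 0.136 255;0 0 0 0 0.0005 0.136 255'; python3 d.py 539.1 111.9 6.1 174.86
```

```text
clock: 10.65
eef_pos: [539.2, 112.0, 10.0]
tcp_rot: [3.141, 0.003, 3.052]
contact_force: [-0.2, 0.7, -2.8]
opening: 0.485
grasp_force: 64.6
turn deg [0.02 0.18 0.01] shift m [ 0.0001 -0.0001  0.0039] t 10.65 q [ 0.2   0.54  1.94 -0.    0.65 -1.28]
```

```bash
python3 -m creep '0 0 0 0 0 0.002 255;0 0 0 0 0 0.0039 255;0 0 0 0 0 0.0039 255;0 0 0 0 0 0.0039 255;0 0 0 0 0 0.0039 255'; python3 -m creep '0 0 0 0 0 0 100;0 0 0 0 0 0 60;0 0 0 0 0 0 0;0 0 0 0 0 0 0;0 0 0 0 0 -0.03 0;0 0 0 0 0 -0.08 0;0 0 0 0 0 -0.114 0;0 0 0 0 0 -0.114 0';  python3 d.py 523 12.5 120 174.7
```

```text
clock: 11.28
eef_pos: [538.8, 111.9, 6.1]
tcp_rot: [3.142, 0.002, 3.052]
contact_force: [-3.3, -1.6, 7.0]
opening: 0.486
grasp_force: 65.8
clock: 12.28
eef_pos: [540.3, 112.3, 122.1]
tcp_rot: [3.14, 0.007, 3.052]
contact_force: [0.4, -0.4, -0.6]
opening: 1.001
grasp_force: 0.0
turn deg [0.08 0.4  0.17] shift m [ 0.0084 -0.1009  0.0019] t 12.275 q [ 0.2   0.37  1.89 -0.    0.88 -1.28]
```

```bash
python3 -m creep '0 0 0 0.008 -0.05 0.002 0;0 0 0 0.008 -0.1 0.002 0;0 0 0 0.008 -0.1 0.002 0;0 0 0 0.008 -0.1 0.002 0;0 0 0 0.008 -0.1 0.002 0'; python3 d.py 523 12.4 6 174.7; python3 - <<'E'
from h import *
f=r.grab_frame("wrist"); save(f,"wrist2.png")
E
```

```text
clock: 12.9
eef_pos: [521.5, 13.9, 116.9]
tcp_rot: [3.142, 0.001, 3.053]
contact_force: [0.1, 0.5, 0.0]
opening: 0.997
grasp_force: 0.0
turn deg [0.   0.08 0.23] shift m [-0.0015 -0.0014  0.1109] t 12.9 q [ 0.02  0.34  1.95 -0.    0.85 -1.46]
```

View pics/wrist2.png

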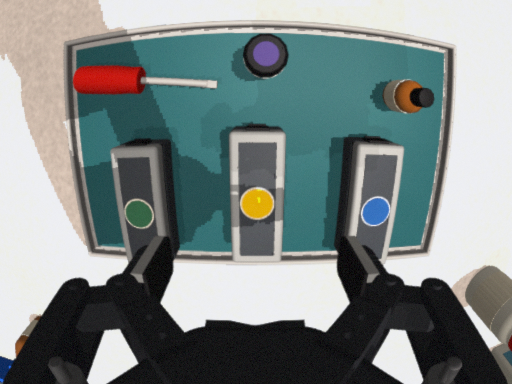

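Blue is back in place and upright, with its dot at (376,211). Yellow (257,195) sits between the fingers (155, 355), and the other things are undisturbed. I'll descend and grip.

```bash
python3 -m creep '0 0 0.2 -0.0015 -0.0014 0.04 0;0 0 0.2 -0.0015 -0.0014 0.08 0;0 0 0.2 -0.0015 -0.0014 0.1 0;0 0 0.2 -0.0015 -0.0014 0.1108 0;0 0 0.2 -0.0015 -0.0014 0.1108 0;0 0 0.2 -0.0015 -0.0014 0.1108 0'; python3 -m creep '0 0 0 0 0 0 120;0 0 0 0 0 0 160;0 0 0 0 0 0 255;0 0 0 0 0 0 255;0 0 0 0 0 0 255;0 0 0 0 0 0 255' 60
python3 -m creep '0 0 0 0 0 -0.01 255;0 0 0 0 0 -0.04 255;0 0 0 0 0 -0.08 255;0 0 0 0 0 -0.12 255;0 0 0 0 0 -0.14 255;0 0 0 0 0 -0.14 255;0 0 0 0 0 -0.14 255;0 0 0 0 0 -0.14 255'; python3 t.py
python3 -m creep '0 9 0 0 0 0 255;0 18 0 0 0 0 255;0 27 0 0 0 0 255;0 27 0 0 0 0 255;0 27 0 0 0 0 255;0 27 0 0 0 0 255'
python3 -m creep '0 -9 0 0 0 0 255;0 -18 0 0 0 0 255;0 -27 0 0 0 0 255;0 -27 0 0 0 0 255;0 -27 0 0 0 0 255;0 -27 0 0 0 0 255;0 -27 0 0 0 0 255'; python3 t.py
python3 -m creep '0 -9 0 0 0 0 255;0 -18 0 0 0 0 255;0 -27 0 0 0 0 255;0 -27 0 0 0 0 255;0 -27 0 0 0 0 255;0 -27 0 0 0 0 255'
python3 -m creep '0 9 0 0 0 0 255;0 18 0 0 0 0 255;0 27 0 0 0 0 255;0 27 0 0 0 0 255;0 27 0 0 0 0 255;0 27 0 0 0 0 255;0 27 0 0 0 0 255'; python3 t.py;  python3 d.py 523 12.5 6.1 174.7
```

```text
clock: 13.7
eef_pos: [523.8, 11.7, 7.3]
tcp_rot: [3.142, 0.003, 3.049]
contact_force: [-0.2, -0.3, 0.0]
opening: 1.005
grasp_force: 0.0
clock: 14.45
eef_pos: [523.7, 11.6, 7.3]
tcp_rot: [3.141, 0.003, 3.048]
contact_force: [-1.0, 1.7, 7.5]
opening: 0.487
grasp_force: 61.3
clock: 15.45
eef_pos: [521.9, 11.4, 145.3]
tcp_rot: [-3.141, -0.0, 3.049]
contact_force: [-0.7, -0.4, -3.3]
opening: 0.488
grasp_force: 61.7
TORQUE [-0.000e+00 -8.000e-03 -1.700e-02 -2.260e-01  2.000e-03 -2.899e+00] sd [0.024 0.021 0.022 0.316 0.542 0.322]
clock: 16.45
eef_pos: [522.3, 11.6, 147.3]
tcp_rot: [-3.142, -0.467, 3.049]
contact_force: [-0.0, 0.1, -2.9]
opening: 0.483
grasp_force: 62.3
clock: 17.32
eef_pos: [523.5, 11.4, 146.3]
tcp_rot: [-3.141, 0.001, 3.048]
contact_force: [-0.4, 0.8, -3.7]
opening: 0.479
grasp_force: 62.4
TORQUE [ 0.009  0.074  0.014 -0.165  0.805 -3.742] sd [0.017 0.043 0.026 0.691 0.283 0.599]
clock: 18.32
eef_pos: [524.7, 11.3, 147.4]
tcp_rot: [-3.141, 0.473, 3.048]
contact_force: [-0.4, -0.3, -3.9]
opening: 0.483
grasp_force: 62.7
clock: 19.2
eef_pos: [522.1, 11.6, 146.7]
tcp_rot: [-3.142, 0.003, 3.049]
contact_force: [0.2, 0.8, -2.4]
opening: 0.485
grasp_force: 62.6
TORQUE [-2.000e-03 -4.100e-02 -2.500e-02 -5.400e-02  1.590e-01 -2.784e+00] sd [0.018 0.023 0.01  0.439 0.653 0.532]
turn deg [-0.    0.14 -0.02] shift m [0.0002 0.001  0.1406] t 19.45 q [ 0.02  0.3   1.93 -0.    0.91 -1.46]
```

Yellow's moment shifts by 0.115 N m between tips. I'll tip it once more to confirm.

```bash
python3 -m creep '0 9 0 0 0 0 255;0 18 0 0 0 0 255;0 27 0 0 0 0 255;0 27 0 0 0 0 255;0 27 0 0 0 0 255;0 27 0 0 0 0 255'
python3 -m creep '0 -9 0 0 0 0 255;0 -18 0 0 0 0 255;0 -27 0 0 0 0 255;0 -27 0 0 0 0 255;0 -27 0 0 0 0 255;0 -27 0 0 0 0 255;0 -27 0 0 0 0 255'; python3 t.py; python3 d.py 720 0.5 200 174.7
```

```text
clock: 20.2
eef_pos: [522.3, 11.6, 147.3]
tcp_rot: [-3.142, -0.467, 3.049]
contact_force: [-1.1, -0.5, -2.8]
opening: 0.485
grasp_force: 63.1
clock: 21.08
eef_pos: [523.5, 11.4, 146.2]
tcp_rot: [-3.141, 0.001, 3.048]
contact_force: [-0.0, 0.1, -3.0]
opening: 0.484
grasp_force: 63.2
TORQUE [-1.000e-03  7.000e-02 -2.000e-03 -5.250e-01  1.090e-01 -3.242e+00] sd [0.017 0.027 0.019 0.344 0.283 0.178]
turn deg [-0.01  0.07 -0.03] shift m [-0.1974  0.0074 -0.0534] t 21.325 q [ 0.02  0.3   1.93 -0.    0.91 -1.46]
```

The reading came back at +0.070 against −0.041 the other way, so yellow rattles. I'll carry it out past the tray.

```bash
python3 -m creep '0 0 0 -0.015 0.001 -0.015 255;0 0 0 -0.045 0.002 -0.03 255;0 0 0 -0.085 0.003 -0.045 255;0 0 0 -0.125 0.005 -0.0534 255;0 0 0 -0.16 0.006 -0.0534 255;0 0 0 -0.185 0.007 -0.0534 255;0 0 0 -0.1974 0.0074 -0.0534 255;0 0 0 -0.1974 0.0074 -0.0534 255'; python3 -m creep '0 0 0 0 0 0 255;0 0 0 0 0 0 255;0 0 0 0 0 0 255;0 0 0 0 0 0 255'; python3 d.py 720 0.5 200 174.7; python3 - <<'E'
from h import *
f=r.grab_frame("scene"); save(f,"scene2.png")
f=r.grab_frame("wrist"); save(f,"wrist3.png")
E
```

```text
clock: 22.32
eef_pos: [719.9, 0.5, 199.7]
tcp_rot: [-3.141, 0.001, 3.049]
contact_force: [-0.4, 0.5, -3.4]
opening: 0.481
grasp_force: 63.1
clock: 22.82
eef_pos: [719.8, 0.6, 200.5]
tcp_rot: [-3.142, 0.002, 3.049]
contact_force: [0.0, -0.8, -3.4]
opening: 0.487
grasp_force: 63.1
turn deg [-0.    0.12 -0.02] shift m [-0.0002 -0.      0.0005] t 22.825 q [-0.    0.52  1.44 -0.    1.18 -1.48]
```

View pics/scene2.png

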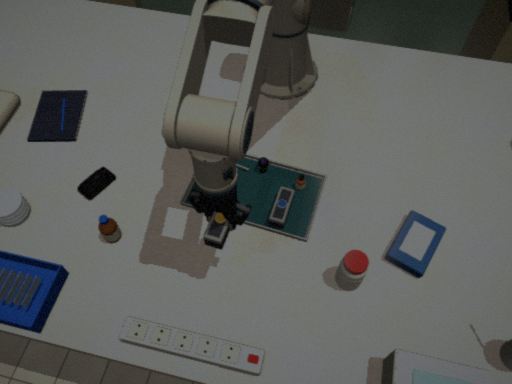

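View pics/wrist3.png

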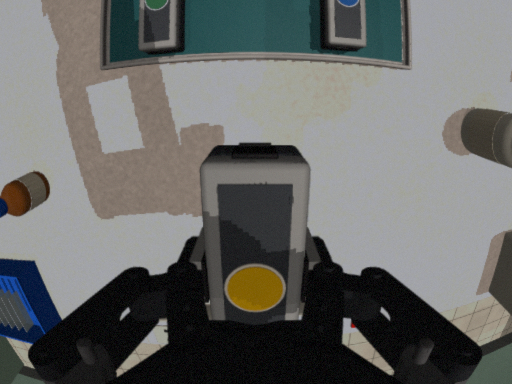

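The scene view shows the yellow case (218,230) held beyond the tray, with blue still in place. The wrist view shows it lid up and centred on the tray, whose far rim is at row 62. I'll check that it is level from the depth readings.

```bash
python3 - <<'E'
from h import *
f=r.grab_frame("wrist"); K,T=f["K"],f["world_from_camera"]; z=f["range_z"].astype(float)
v,u=np.mgrid[160:320,215:298]; a=(u-K[0,2]); b=(v-K[1,2]); rr=np.hypot(a,b)+1e-9; t=np.tan(rr/K[0,0]); Z=z[160:320,215:298]
P=(np.stack([a/rr*t*Z,-b/rr*t*Z,-Z,np.ones_like(Z)],-1)@T.T)[...,:3].reshape(-1,3)
P=P[(Z.ravel()>0)]; m=np.median(P[:,2]); P=P[abs(P[:,2]-m)<15]
c=np.linalg.lstsq(np.c_[P[:,:2]-P[:,:2].mean(0),np.ones(len(P))],P[:,2],rcond=None)[0]
print(len(P),"slope deg",np.degrees(np.arctan(c[:2])),"lid z",c[2],P.min(0),P.max(0))
E
```

```text
13220 slope deg [ 0.92448511 -0.53106701] lid z 240.00776377908912 [666.81986194 -20.32099691 233.59963433] [745.67072387  21.31511707 242.80402352]
```

Level to within about 1°, with the lid at 240 mm, so the underside is near 198 mm.

```bash
python3 -c "
from rig import r
print(r.sign_off())"
```

```text
the job is handed in; nothing more can be done
None
```

The yellow case is the one that rattles, and the arm is holding it out past the far side of the tray, level to about 1°, lid up, about 20 cm above the bench; blue tested quiet and is back in its place, and I never lifted green because yellow had already given a clear result.

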